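# File the lock case in the third gap

### The job

Count along the divider rack from its red end with a fingertip: run it along the front of the rack so that it flicks the first, second and third yellow tab in turn, and stop in front of the third gap without flicking the fourth tab. Then slide the blue lock case along the bench with the fingers, without ever picking it up, and push it straight into that third gap until it is fully home against the back plate. Leave the other things where they are and finish clear of everything.

Things in the scene. Friction and masses are not known exactly. Their poses are not given: they have to be found in the camera images.
- rack: Fixed rack of 7 aluminium dividers, each 4 thick, 64 tall, from x=-3 to 50 mm, at y=132, 88, 44, 0, -44, -88, -132 mm. Origin: on the bench, middle of the divider fronts; x into the gaps (rack yaw under 0.25 rad), y along the row, z up. 6 gaps, 40 mm wide, middles y=110, 66, 22, -22, -66, -110; back plate at x=50; open front, no floor. Both end gaps are filled. A springy yellow tab on each divider.
- red_end: Fixed red block, 56 x 26 x 70 mm (x, y, z), origin under its centre, standing at one end of the rack: centre at (28, +149) or (28, -149) mm in the rack's frame. It marks the end to count gaps from; a grey block stands at the other end.
- lock_case: Loose blue lock case, slab 80 x 30 x 26 mm (x, y, z), +x end a half round, brass plate on the flat -x end, 0.2 to 0.45 kg, on the bench in front of the rack, x within 0.3 rad of the rack's x. Origin under its centre. Home, its +x end meets the back plate: origin at x=10 mm in the rack's frame, brass end 30 mm out in front of the dividers. It passes under the tabs.
- tab1 (a joint): Bend of the yellow tab on the divider at rack y=132 mm: blade 3 thick, 35 to 63 mm above the bench, on a vertical hinge at rack x=-2, free end at x=-27. 0 straight, positive: free end towards the rack's -y; limits +-1.45 rad. A light spring (under 4 N) returns it. A fingertip drawn along the row about 12 mm deep into the tabs bends each about 1 rad and slips past.
- tab2 (a joint): Bend of the yellow tab on the divider at rack y=88 mm: blade 3 thick, 35 to 63 mm above the bench, on a vertical hinge at rack x=-2, free end at x=-27. 0 straight, positive: free end towards the rack's -y; limits +-1.45 rad. A light spring (under 4 N) returns it. A fingertip drawn along the row about 12 mm deep into the tabs bends each about 1 rad and slips past.
- tab3 (a joint): Bend of the yellow tab on the divider at rack y=44 mm: blade 3 thick, 35 to 63 mm above the bench, on a vertical hinge at rack x=-2, free end at x=-27. 0 straight, positive: free end towards the rack's -y; limits +-1.45 rad. A light spring (under 4 N) returns it. A fingertip drawn along the row about 12 mm deep into the tabs bends each about 1 rad and slips past.
- tab4 (a joint): Bend of the yellow tab on the divider at rack y=0 mm: blade 3 thick, 35 to 63 mm above the bench, on a vertical hinge at rack x=-2, free end at x=-27. 0 straight, positive: free end towards the rack's -y; limits +-1.45 rad. A light spring (under 4 N) returns it. A fingertip drawn along the row about 12 mm deep into the tabs bends each about 1 rad and slips past.
- tab5 (a joint): Bend of the yellow tab on the divider at rack y=-44 mm: blade 3 thick, 35 to 63 mm above the bench, on a vertical hinge at rack x=-2, free end at x=-27. 0 straight, positive: free end towards the rack's -y; limits +-1.45 rad. A light spring (under 4 N) returns it. A fingertip drawn along the row about 12 mm deep into the tabs bends each about 1 rad and slips past.
- tab6 (a joint): Bend of the yellow tab on the divider at rack y=-88 mm: blade 3 thick, 35 to 63 mm above the bench, on a vertical hinge at rack x=-2, free end at x=-27. 0 straight, positive: free end towards the rack's -y; limits +-1.45 rad. A light spring (under 4 N) returns it. A fingertip drawn along the row about 12 mm deep into the tabs bends each about 1 rad and slips past.
- tab7 (a joint): Bend of the yellow tab on the divider at rack y=-132 mm: blade 3 thick, 35 to 63 mm above the bench, on a vertical hinge at rack x=-2, free end at x=-27. 0 straight, positive: free end towards the rack's -y; limits +-1.45 rad. A light spring (under 4 N) returns it. A fingertip drawn along the row about 12 mm deep into the tabs bends each about 1 rad and slips past.
- case_a: Loose steel lock case, same size as lock_case, already filed in the end gap at y = +110 mm of the rack's frame. Origin under its centre. To be left alone.
- case_b: Loose steel lock case, same size as lock_case, already filed in the end gap at y = -110 mm of the rack's frame. Origin under its centre. To be left alone.
- padlock: Loose brass padlock lying flat, 36 x 48 x 22 mm body with a steel shackle out to 50 mm on +x; origin under the body's centre. It lies off one end of the rack, in front of it. To be left alone.
- cylinder: Loose brass lock cylinder standing upright, diameter 32 mm, height 34 mm; origin under its centre. It stands off one end of the rack, in front of it. To be left alone.
- oil: Loose yellow oil bottle, diameter 44 mm, height 120 mm, standing on the left; origin under its centre. To be left alone.
- screwdriver: Loose screwdriver lying on the right, near the robot, about 200 mm long, lying along its x; origin under its middle, 13 mm below its axis. To be left alone.
- tin: Loose open steel tin, 90 x 70 x 30 mm, on the right; origin under its centre. To be left alone.
Things that resemble listed ones, but are neither listed nor needed, are in the scene too. There is more than one size of the red_end; the job needs the larger. Of the things shaped like the lock_case, the blue one is meant.

How it is judged:
By the outcome, as a careful person would: the job done as asked, in the order asked, and still so for the second after the job is handed in, with the robot touching nothing.
It also fails if it takes over 67 s, if anything falls off the work surface, if the arm or the gripper's body presses on something with over 40 N, if the wrist force passes 120 N, or if a joint passes its speed limit or range.

### The arm

A 6-joint arm with a two-finger parallel gripper is mounted at the origin on the work surface. World frame = base frame: x ahead of the robot, y to its left, z up, the work surface at z = 0. Lengths are in mm, angles in rad, forces in N, time in s.
With the tool pointing down it reaches from about 300 to 775 mm from the base axis. Payload 14.6 kg.
Tool frame: the origin (TCP) lies midway between the tips of the shut fingers; the grasp point (between the pads) lies 19 mm behind it; z points along the fingers, y is the direction in which the jaws open and shut (so a half turn about z gives the same grasp; the last joint's range is limited). The gripper opens to 94 mm and grips with 3 to 60 N. Pads are 16 mm wide; open, the fingers measure 119 mm over their backs; the gripper's body (75 mm by 177 mm) begins 78 mm behind the grasp point.
Start: joints at [-1.41, 0.3, 1.521, -0, 1.321, -0.067], TCP at [124.203, -535.783, 205.446] pointing down, gripper open.
Joint ranges: [-3.03, 3.03], [-0.79, 2.21], [0.23, 2.52], [-1.04, 4.18], [0, 3.07], [-2.55, 2.55]. Speed limits (rad/s): [2.22, 2.22, 2.57, 3.14, 3.14, 3.14].

### API

Orientations are given as [roll, pitch, yaw] about the fixed x, y, z axes, in that order (R = Rz(yaw) Ry(pitch) Rx(roll)).
In Python, from cell import read_state, camera, get_calibration, sign_off gives the robot as it stands.
- The arm moves only by the tool carry_out, never from a script. Its argument "series" is a list of rows, each an object with "delta_pos": the shift along the world's x, y, z in mm, a list of three; "turn": the turn, a rotation vector about the world's x, y, z in rad, a list of three; "hand": the opening, from 0 (shut) to 1 (fully open). A call has 1 to 8 rows; each row is the pose to reach, as a shift and turn from the pose commanded when the call began; what a row does not reach only later rows make up. A row lasts 1/8 s, in which the tool goes at most 62.5 mm and 10.7 degrees, less where a joint would pass 70% of its speed; a pose out of reach is approached as far as the arm can. A call with a gripper value outside its range is refused whole. The fingers move at their own pace and stop on an object; "squeeze" is the grip in N (left out, the last holds). Time passes only in rows, so rows that repeat a pose let the fingers close. It gives the time, the measured TCP pose, the force and the opening at its end, in the units of the state.
- read_state(): the state, without advancing time (a new reading comes with each control period).
- camera(name): name is "scene" or "top" or "wrist"; returns the picture (420x560x3 uint8, red, green, blue); there is no depth.
- get_calibration(name): a dict with "intrinsics" (3x3 intrinsics, pixels), "pose" (4x4, takes a point from camera to world coordinates). Camera axes: x right, y down, z forward; pixel columns grow to the right and rows downward; lengths in mm; the calibration is good to about 2 mm. A picture is of the moment at which its call begins: read the wrist's pose just before it. get_calibration takes no time and is no camera call; for the wrist camera it gives the pose at the moment of the call.
- sign_off(): hands the job in, once; it reports no verdict.
The state is a dict: "clock": time; "joints": joint angles; "qd": joint speeds; "effort": joint torques, N m; "eef_pos": TCP position; "eef_rot": TCP orientation; "wrist_force": force on the tool from outside, world axes, zero at the start; "moment": the same for the moment, N m; "finger_gap": finger opening in mm.
Only numpy, scipy, OpenCV 4.12 (cv2) and the standard library are available. Lean on these libraries where they do the work, as an engineer would, in place of code of your own. Each camera call takes 0.05 s, during which the arm holds its last target.

## Working session

There is one attempt and no reset: what is moved stays moved. The work goes in short steps, Python scripts to look and compute and a tool call to move; the robot and the scene stay as the last step left them, time stands still between calls to the robot, and variables do not carry over. Pictures are saved under pics/ and viewed, and the job is handed in when it is done.

Besides the shell and the picture viewer there is one more tool, called after ">>>" as name(argument=value, ...) on one line, values as JSON. carry_out: Moves the arm, as the interface text tells. Its arguments: {"type":"object","properties":{"series":{"type":"array"},"squeeze":{"type":"number"}},"required":["series"]}

```bash
mkdir -p pics; ls
python3 - <<'E'
from cell import *
import cv2
s=read_state();print(s)
for n in("top","scene"):
    im=camera(n);cv2.imwrite(f"pics/{n}0.png",im[:,:,::-1]);c=get_calibration(n);print(n,c)
E
```

```text
pics
{'clock': 0.0, 'joints': array([-1.40956778e+00,  3.00437264e-01,  1.52157043e+00, -1.26090669e-05,
        1.32066648e+00, -6.65619966e-02]), 'qd': array([-8.23972370e-04, -6.93679438e-06, -2.65940271e-04,  1.28899379e-03,
        1.80983873e-03, -1.69046520e-03]), 'effort': array([-8.16627271e-04, -5.31809092e+01, -3.52740777e+01,  7.08568026e-02,
        2.44136655e-02, -9.26714347e-05]), 'eef_pos': array([ 124.1782975 , -535.54231616,  204.90938746]), 'eef_rot': array([-3.14051272e+00, -5.97483561e-05,  2.27793638e-01]), 'wrist_force': array([ 0.28886103,  0.2196246 , -0.07710422]), 'moment': array([ 0.01610135, -0.0251066 , -0.046213  ]), 'finger_gap': 94.23928224765395}
top {'intrinsics': array([[480.74532983,   0.        , 274.19941273],
       [  0.        , 480.74532983, 212.90914213],
       [  0.        ,   0.        ,   1.        ]]), 'pose': array([[-1.31485244e-02, -9.96736446e-01,  7.96465489e-02,
         4.58495899e+02],
       [-9.99900437e-01,  1.35145749e-02,  4.05860752e-03,
         1.52406067e+01],
       [-5.12175129e-03, -7.95852543e-02, -9.96814905e-01,
         1.39952026e+03],
       [ 0.00000000e+00,  0.00000000e+00,  0.00000000e+00,
         1.00000000e+00]])}
scene {'intrinsics': array([[470.07885599,   0.        , 282.38150736],
       [  0.        , 470.07885599, 209.75213501],
       [  0.        ,   0.        ,   1.        ]]), 'pose': array([[-2.40884314e-01,  6.44594739e-01, -7.25584158e-01,
         1.51015871e+03],
       [ 9.70508876e-01,  1.52780483e-01, -1.86468885e-01,
         2.50143571e+02],
       [-9.34176412e-03, -7.49103295e-01, -6.62387337e-01,
         9.15482873e+02],
       [ 0.00000000e+00,  0.00000000e+00,  0.00000000e+00,
         1.00000000e+00]])}
```

View pics/top0.png

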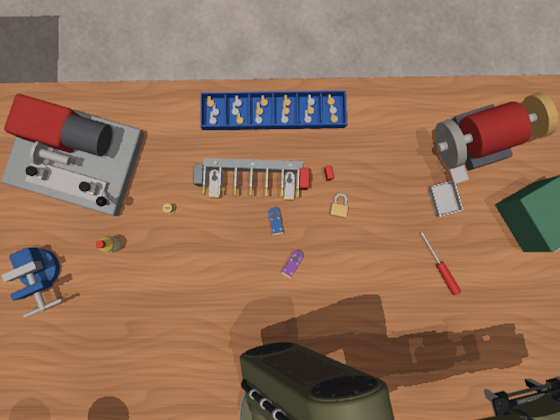

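View pics/scene0.png

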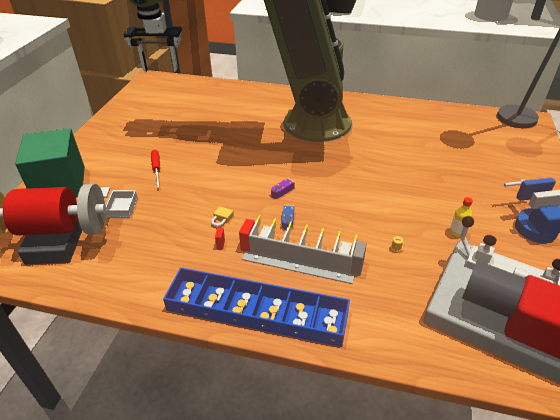

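```bash
cat > h.py <<'E'
import numpy as np, cv2
from cell import *
def ray(c,uv,z):
    K=c["intrinsics"];P=c["pose"]
    d=P[:3,:3]@np.linalg.inv(K)@np.array([uv[0],uv[1],1.]);o=P[:3,3]
    return (o+d*(z-o[2])/d[2])[:2]
def proj(c,p):
    P=c["pose"];q=P[:3,:3].T@(np.asarray(p,float)-P[:3,3]);q=c["intrinsics"]@q;return q[:2]/q[2]
E
python3 - <<'E'
from h import *
im=cv2.imread("pics/top0.png");cv2.imwrite("pics/topc.png",cv2.resize(im[140:290,180:380],None,fx=4,fy=4,interpolation=cv2.INTER_CUBIC))
c=get_calibration("top")
for n,u,z in[("redR",(305,178),70),("greyL",(198,174),70),("divL",(206,195),64),("divR",(299,197),64),("blue",(276,221),26),("purple",(292,263),26),("padlock",(340,210),22),("smallred",(329,173),40)]:print(n,ray(c,u,z))
E
```

```text
redR [661.24610025 -66.54619986]
greyL [676.68955708 232.15810432]
divL [618.04330096 210.7736427 ]
divR [608.84640512 -49.18385347]
blue [544.94164025  15.98506916]
purple [424.7563222  -27.87468572]
padlock [ 574.38384982 -168.35092186]
smallred [ 679.26461918 -137.12740322]
```

View pics/topc.png

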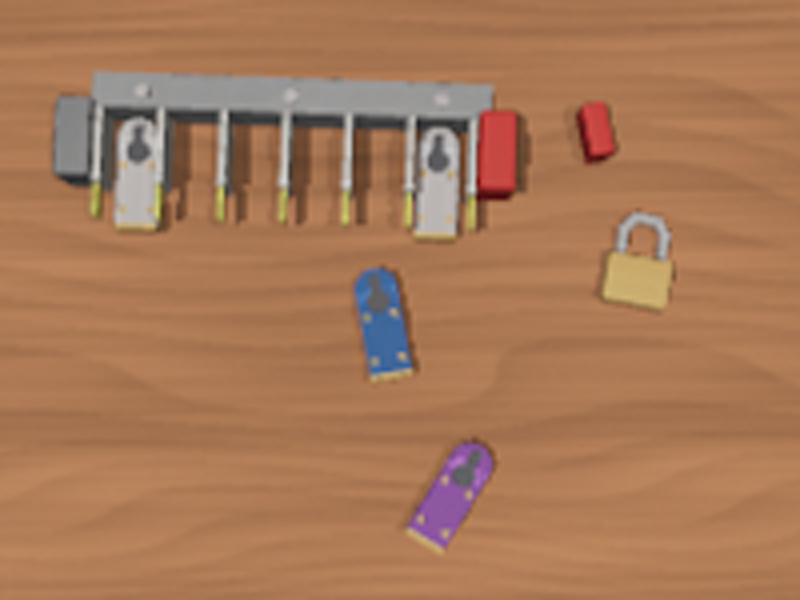

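Run:
```python
from h import *
s=read_state();c=get_calibration("wrist");P=c["pose"]
from scipy.spatial.transform import Rotation as R
T=R.from_euler("xyz",s["eef_rot"]).as_matrix()
print(c["intrinsics"],T.T@(P[:3,3]-s["eef_pos"]),T.T@P[:3,:3])
```

```text
[[375.36369202   0.         275.99325598]
 [  0.         375.36369202 215.45485997]
 [  0.           0.           1.        ]] [  83.74858849    0.40769805 -177.8629257 ] [[ 6.32582559e-04 -9.59292859e-01 -2.82412484e-01]
 [ 9.99999765e-01  5.31698713e-04  4.33860536e-04]
 [-2.66040959e-04 -2.82412691e-01  9.59292969e-01]]
```

>>> carry_out(series=[{"delta_pos":[50,60,60],"turn":[0,0,0.15],"hand":0.0},{"delta_pos":[100,120,100],"turn":[0,0,0.33],"hand":0.0},{"delta_pos":[140,170,130],"turn":[0,0,0.5],"hand":0.0},{"delta_pos":[180,220,150],"turn":[0,0,0.67],"hand":0.0},{"delta_pos":[220,270,150],"turn":[0,0,0.84],"hand":0.0},{"delta_pos":[250,320,150],"turn":[0,0,1.0],"hand":0.0},{"delta_pos":[280,370,150],"turn":[0,0,1.15],"hand":0.0},{"delta_pos":[310,420,150],"turn":[0,0,1.31],"hand":0.0}])

```text
clock: 1.1
eef_pos: [404.1, -162.9, 353.7]
eef_rot: [3.141, 0.0, 1.543]
wrist_force: [0.3, -1.3, 0.4]
finger_gap: 17.7
```

>>> carry_out(series=[{"delta_pos":[20,60,0],"turn":[0,0,0],"hand":0.0},{"delta_pos":[40,115,-10],"turn":[0,0,0],"hand":0.0},{"delta_pos":[60,170,-20],"turn":[0,0,0],"hand":0.0},{"delta_pos":[80,220,-30],"turn":[0,0,0],"hand":0.0},{"delta_pos":[100,260,-40],"turn":[0,0,0],"hand":0.0},{"delta_pos":[120,290,-50],"turn":[0,0,0],"hand":0.0},{"delta_pos":[120,290,-50],"turn":[0,0,0],"hand":0.0},{"delta_pos":[120,290,-50],"turn":[0,0,0],"hand":0.0}])

```text
clock: 2.1
eef_pos: [523.2, 124.8, 303.6]
eef_rot: [-3.141, 0.0, 1.538]
wrist_force: [-0.1, -0.9, 0.5]
finger_gap: -0.1
```

Run:
```python
from h import *
import pickle
s=read_state();c=get_calibration("wrist");im=camera("wrist")[:,:,::-1];print(s["clock"],s["eef_pos"],s["eef_rot"],s["qd"].round(4))
cv2.imwrite("pics/w1.png",im);pickle.dump((c,s),open("w1.pkl","wb"))
```

```text
2.1 [523.19427177 124.82620537 303.56453629] [-3.14120913e+00  2.05331976e-04  1.53781352e+00] [-0.0143 -0.0187  0.0018  0.0017  0.0003 -0.    ]
```

View pics/w1.png

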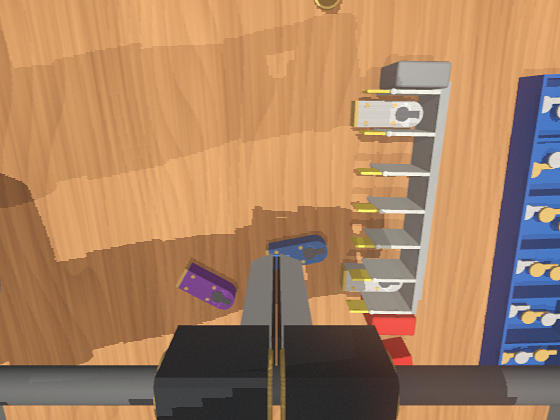

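Run:
```python
from h import *
im=cv2.imread("pics/w1.png")
cv2.imwrite("pics/w1a.png",cv2.resize(im[60:210,330:480],None,fx=4,fy=4,interpolation=cv2.INTER_CUBIC))
cv2.imwrite("pics/w1b.png",cv2.resize(im[190:340,230:430],None,fx=4,fy=4,interpolation=cv2.INTER_CUBIC))
```

```text
(no output)
```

View pics/w1a.png

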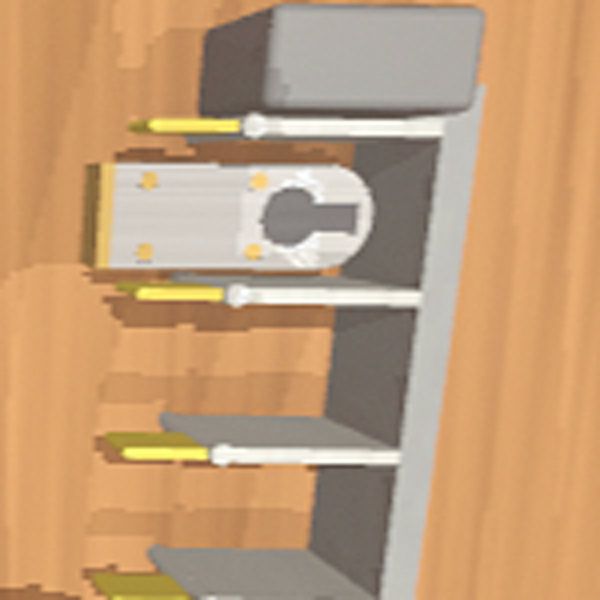

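View pics/w1b.png

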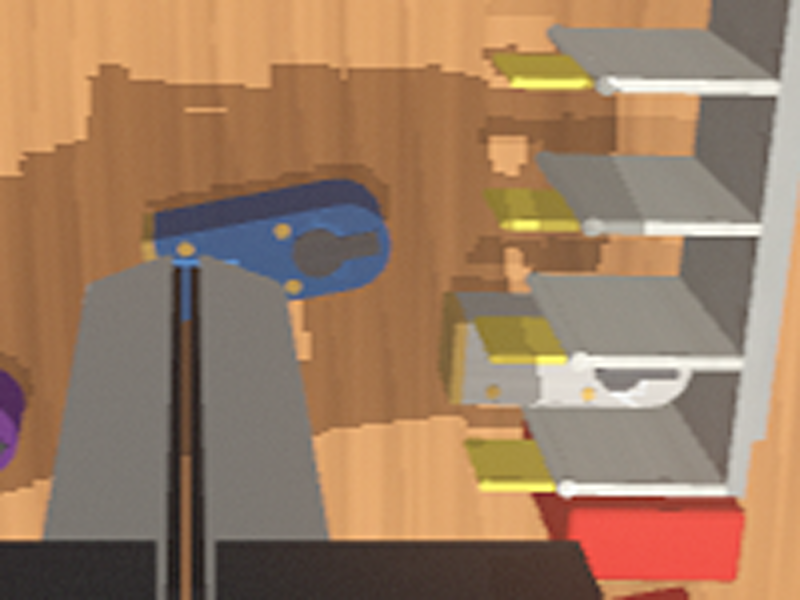

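```bash
cat > m1.py <<'E'
from h import *
import pickle
c,s=pickle.load(open("w1.pkl","rb"))
A=lambda u,v:(u/4+330-.375,v/4+60-.375); B=lambda u,v:(u/4+230-.375,v/4+190-.375)
kn={132:A(255,124),88:A(238,294),44:A(221,454),0:B(607,86),-44:B(593,228),-88:B(580,360),-132:B(568,489)}
bk={132:A(442,128),88:A(420,298),44:A(398,458),0:B(777,88),-44:B(758,229),-88:B(742,362),-132:B(728,492)}
tp={88:A(136,293),44:A(122,455),0:B(512,84),-44:B(502,225),-88:B(483,355),-132:B(480,487)}
L=[];W=[]
for d,x,z in((kn,-2,64),(bk,50,64),(tp,-27,63)):
    for y,u in d.items(): L.append((x,y));W.append(ray(c,u,z))
L=np.array(L,float);W=np.array(W)
lm=L.mean(0);wm=W.mean(0);U,S,V=np.linalg.svd((L-lm).T@(W-wm));R=(U@V).T
t=wm-R@lm;yaw=np.arctan2(R[1,0],R[0,0]);print("rack",t,yaw,np.linalg.det(R))
print(np.c_[L,W,(W-(L@R.T+t))].round(1))
print("scale",np.linalg.norm(W[0]-W[6]))
np.savez("rack.npz",t=t,R=R,yaw=yaw)
ct=get_calibration("top")
for x,y in((-2,132),(-2,-132),(50,-132)): print(proj(ct,[*(R@[x,y]+t),64]))
E
python3 m1.py
```

```text
rack [645.45904028  85.82352475] -0.04839988960410156 0.9999999999999997
[[-2.000e+00  1.320e+02  6.515e+02  2.176e+02  1.700e+00 -2.000e-01]
 [-2.000e+00  8.800e+01  6.494e+02  1.737e+02  1.600e+00 -1.000e-01]
 [-2.000e+00  4.400e+01  6.469e+02  1.298e+02  1.300e+00 -1.000e-01]
 [-2.000e+00  0.000e+00  6.451e+02  8.550e+01  1.600e+00 -4.000e-01]
 [-2.000e+00 -4.400e+01  6.430e+02  4.170e+01  1.700e+00 -3.000e-01]
 [-2.000e+00 -8.800e+01  6.409e+02 -1.300e+00  1.700e+00  7.000e-01]
 [-2.000e+00 -1.320e+02  6.390e+02 -4.570e+01  2.000e+00  2.000e-01]
 [ 5.000e+01  1.320e+02  7.009e+02  2.150e+02 -8.000e-01 -3.000e-01]
 [ 5.000e+01  8.800e+01  6.990e+02  1.710e+02 -7.000e-01 -3.000e-01]
 [ 5.000e+01  4.400e+01  6.966e+02  1.270e+02 -9.000e-01 -3.000e-01]
 [ 5.000e+01  0.000e+00  6.942e+02  8.330e+01 -1.200e+00 -1.000e-01]
 [ 5.000e+01 -4.400e+01  6.920e+02  3.980e+01 -1.300e+00  3.000e-01]
 [ 5.000e+01 -8.800e+01  6.904e+02 -3.600e+00 -7.000e-01  9.000e-01]
 [ 5.000e+01 -1.320e+02  6.893e+02 -4.840e+01  3.000e-01  0.000e+00]
 [-2.700e+01  8.800e+01  6.218e+02  1.748e+02 -9.000e-01 -3.000e-01]
 [-2.700e+01  4.400e+01  6.194e+02  1.302e+02 -1.200e+00 -9.000e-01]
 [-2.700e+01  0.000e+00  6.178e+02  8.670e+01 -6.000e-01 -4.000e-01]
 [-2.700e+01 -4.400e+01  6.161e+02  4.310e+01 -2.000e-01 -0.000e+00]
 [-2.700e+01 -8.800e+01  6.115e+02  8.000e-01 -2.700e+00  1.600e+00]
 [-2.700e+01 -1.320e+02  6.116e+02 -4.470e+01 -5.000e-01  0.000e+00]]
scale 263.57363278434406
[203.48582943 183.75656734]
[297.66122077 186.98739718]
[298.24239352 168.61037144]
```

>>> carry_out(series=[{"delta_pos":[20,-50,-20],"turn":[0,0,-0.015],"hand":0.0},{"delta_pos":[45,-100,-50],"turn":[0,0,-0.015],"hand":0.0},{"delta_pos":[65,-150,-90],"turn":[0,0,-0.015],"hand":0.0},{"delta_pos":[85,-203,-130],"turn":[0,0,-0.015],"hand":0.0},{"delta_pos":[85,-203,-180],"turn":[0,0,-0.015],"hand":0.0},{"delta_pos":[85,-203,-220],"turn":[0,0,-0.015],"hand":0.0},{"delta_pos":[85,-203,-220],"turn":[0,0,-0.015],"hand":0.0},{"delta_pos":[85,-203,-220],"turn":[0,0,-0.015],"hand":0.0}])

```text
clock: 3.15
eef_pos: [609.2, -78.3, 86.1]
eef_rot: [3.139, 0.0, 1.522]
wrist_force: [0.4, -0.0, -0.4]
finger_gap: 0.4
```

Run:
```python
from h import *
import pickle
s=read_state();c=get_calibration("wrist");im=camera("wrist")[:,:,::-1];print(s["clock"],s["eef_pos"],s["eef_rot"],s["wrist_force"])
cv2.imwrite("pics/w2.png",im);pickle.dump((c,s),open("w2.pkl","wb"))
r=np.load("rack.npz");print(r["R"].T@(s["eef_pos"][:2]-[644.8,85.8]))
```

```text
3.15 [609.22980266 -78.26001238  86.09358714] [3.13862235e+00 4.31259691e-04 1.52247645e+00] [ 0.37325614 -0.01069811 -0.42925335]
[ -27.59115632 -165.5888121 ]
```

View pics/w2.png

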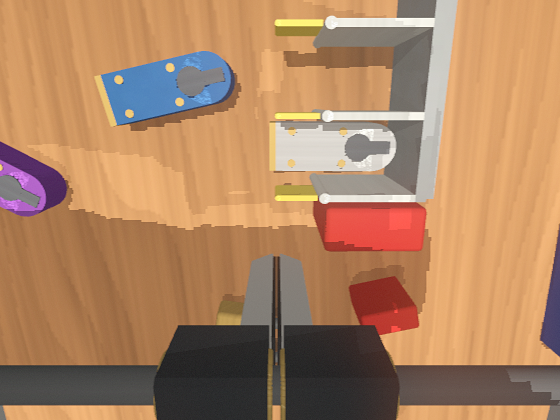

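```bash
cat > blue.py <<'E'
from h import *
import pickle,sys
c,s=pickle.load(open(sys.argv[1]+".pkl","rb"));im=cv2.imread(f"pics/{sys.argv[1]}.png")
hsv=cv2.cvtColor(im,cv2.COLOR_BGR2HSV);m=cv2.inRange(hsv,(100,110,110),(118,255,255))
m=cv2.morphologyEx(m,cv2.MORPH_CLOSE,np.ones((15,15)))
cs=cv2.findContours(m,0,2)[0]
for k in cs:
    if cv2.contourArea(k)<300: continue
    w=np.array([ray(c,p[0],26) for p in k],np.float32)
    print(cv2.boundingRect(k),cv2.minAreaRect(w))
E
python3 blue.py w2
python3 - <<'E'
from h import *
import pickle
c,s=pickle.load(open("w2.pkl","rb"));R=np.load("rack.npz")["R"];t=np.array([644.8,85.8])
for u,z,n in(((275,22),63,"tab5 -44"),((275,117),63,"tab6 -88"),((275,198),63,"tab7 -132"),((420,22),64,"back -44"),((331,22),64,"k-44"),((324,198),64,"k-132")):print(n,(R.T@(ray(c,u,z)-t)).round(1))
print([ (R.T@(ray(c,u,26)-t)).round(1) for u in((96,75),(113,125),(235,80))],[ray(c,u,26).round(1) for u in((96,75),(113,125),(235,80))])
E
```

```text
(101, 51, 130, 74) ((550.9423217773438, 17.781368255615234), (75.09010314941406, 29.8123779296875), 9.54908561706543)
tab5 -44 [-26.8 -44.5]
tab6 -88 [-26.8 -89.1]
tab7 -132 [ -26.8 -132.2]
back -44 [ 43.2 -44.6]
k-44 [  0.2 -44.7]
k-132 [   0. -132.]
[array([-133.1,  -66.1]), array([-126.6,  -95. ]), array([-50.7, -68.9])] [array([508.6,  26.2]), array([513.8,  -3. ]), array([590.9,  19.5])]
```

>>> carry_out(series=[{"delta_pos":[0,0,-25],"turn":[0,0,0],"hand":0.0},{"delta_pos":[0,0,-42],"turn":[0,0,0],"hand":0.0},{"delta_pos":[0,0,-43],"turn":[0,0,0],"hand":0.0},{"delta_pos":[0.4,10,-43],"turn":[0,0,0],"hand":0.0},{"delta_pos":[0.8,20,-43],"turn":[0,0,0],"hand":0.0},{"delta_pos":[1.2,30,-43],"turn":[0,0,0],"hand":0.0},{"delta_pos":[1.6,38,-43],"turn":[0,0,0],"hand":0.0},{"delta_pos":[1.6,38,-43],"turn":[0,0,0],"hand":0.0}])

```text
clock: 4.2
eef_pos: [609.9, -39.1, 40.6]
eef_rot: [-3.141, -0.0, 1.524]
wrist_force: [-1.2, -0.2, 0.5]
finger_gap: 0.5
```

Run:
```python
from h import *
import pickle
s=read_state();c=get_calibration("wrist");im=camera("wrist")[:,:,::-1];print(s["clock"],s["eef_pos"],s["eef_rot"],s["wrist_force"])
cv2.imwrite("pics/w3.png",im);pickle.dump((c,s),open("w3.pkl","wb"))
r=np.load("rack.npz");print(r["R"].T@(s["eef_pos"][:2]-[644.8,85.8]))
```

```text
4.2 [609.90193425 -39.09479339  40.60382484] [-3.14120265e+00 -9.46656928e-05  1.52364250e+00] [-1.1683182  -0.2400702   0.49842122]
[ -28.8146641 -126.436939 ]
```

View pics/w3.png

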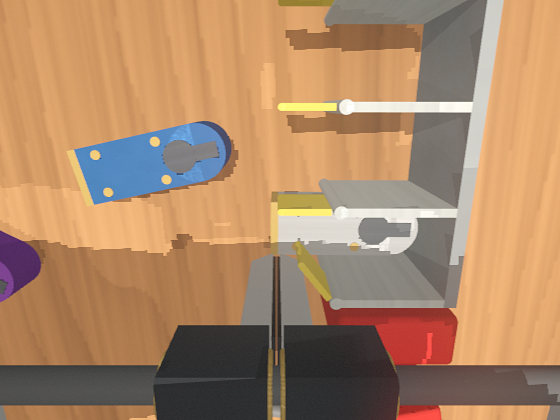

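>>> carry_out(series=[{"delta_pos":[1.4,9,0],"turn":[0,0,0],"hand":0.0},{"delta_pos":[1.9,18,0],"turn":[0,0,0],"hand":0.0},{"delta_pos":[2.3,27,0],"turn":[0,0,0],"hand":0.0},{"delta_pos":[2.7,36,0],"turn":[0,0,0],"hand":0.0},{"delta_pos":[3.1,45,0],"turn":[0,0,0],"hand":0.0},{"delta_pos":[3.6,54,0],"turn":[0,0,0],"hand":0.0},{"delta_pos":[4.0,63,0],"turn":[0,0,0],"hand":0.0},{"delta_pos":[4.4,70,0],"turn":[0,0,0],"hand":0.0}])

```text
clock: 5.25
eef_pos: [614.4, 30.9, 40.6]
eef_rot: [-3.141, -0.0, 1.523]
wrist_force: [-0.1, -0.0, -0.6]
finger_gap: 0.5
```

Run:
```python
from h import *
import pickle
s=read_state();c=get_calibration("wrist");im=camera("wrist")[:,:,::-1];print(s["clock"],s["eef_pos"],s["eef_rot"],s["wrist_force"])
cv2.imwrite("pics/w4.png",im);pickle.dump((c,s),open("w4.pkl","wb"))
r=np.load("rack.npz");print(r["R"].T@(s["eef_pos"][:2]-[644.8,85.8]))
```

```text
5.25 [614.38962794  30.87898984  40.56329959] [-3.14148412e+00 -5.72848374e-05  1.52304002e+00] [-0.0720637  -0.03283279 -0.59343359]
[-27.71762698 -56.3279792 ]
```

View pics/w4.png

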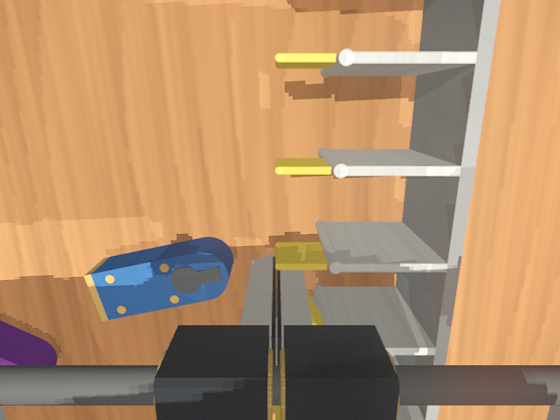

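>>> carry_out(series=[{"delta_pos":[0.4,8,0],"turn":[0,0,0],"hand":0.0},{"delta_pos":[0.8,16,0],"turn":[0,0,0],"hand":0.0},{"delta_pos":[1.2,24,0],"turn":[0,0,0],"hand":0.0},{"delta_pos":[1.6,31,0],"turn":[0,0,0],"hand":0.0},{"delta_pos":[1.8,36,0],"turn":[0,0,0],"hand":0.0},{"delta_pos":[1.8,37,0],"turn":[0,0,0],"hand":0.0},{"delta_pos":[1.8,37,0],"turn":[0,0,0],"hand":0.0}])

```text
clock: 6.18
eef_pos: [616.1, 67.3, 40.6]
eef_rot: [-3.141, -0.0, 1.523]
wrist_force: [-2.0, 1.5, 0.6]
finger_gap: 0.6
```

Run:
```python
from h import *
import pickle
s=read_state();c=get_calibration("wrist");im=camera("wrist")[:,:,::-1];print(s["clock"],s["eef_pos"],s["eef_rot"],s["wrist_force"])
cv2.imwrite("pics/w5.png",im);pickle.dump((c,s),open("w5.pkl","wb"))
r=np.load("rack.npz");print(r["R"].T@(s["eef_pos"][:2]-[644.8,85.8]))
t=camera("scene")[:,:,::-1];cv2.imwrite("pics/s5.png",cv2.resize(t[180:300,200:400],None,fx=4,fy=4,interpolation=cv2.INTER_CUBIC))
```

```text
6.175 [616.08628924  67.31596754  40.56243614] [-3.14125295e+00 -2.71363609e-04  1.52275332e+00] [-2.00873659  1.47653839  0.63948395]
[-27.78580979 -19.85158472]
```

View pics/w5.png

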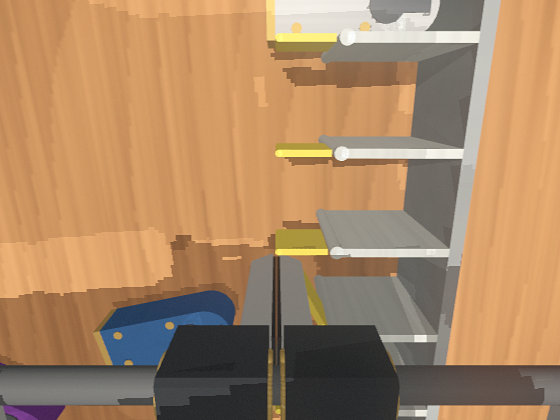

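View pics/s5.png

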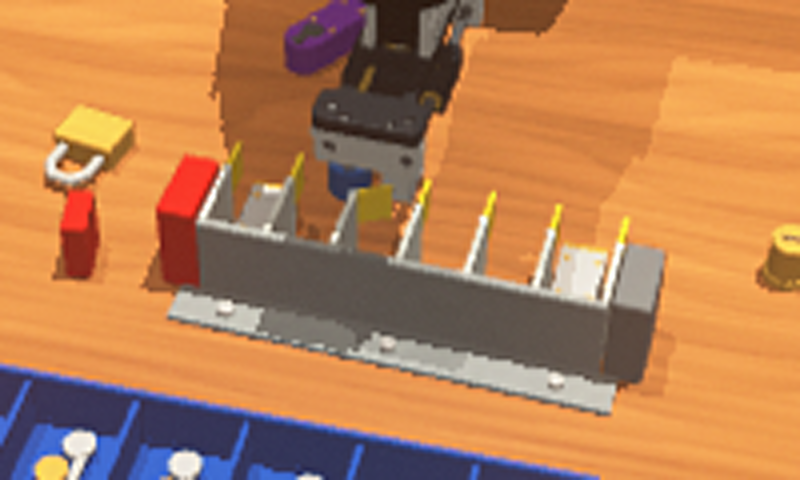

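>>> carry_out(series=[{"delta_pos":[-10,0.5,0],"turn":[0,0,0],"hand":0.0},{"delta_pos":[-25,1.2,0],"turn":[0,0,0],"hand":0.0},{"delta_pos":[-45,2,10],"turn":[0,0,0],"hand":0.0},{"delta_pos":[-65,-5,50],"turn":[0,0,-0.17],"hand":0.0},{"delta_pos":[-80,-30,80],"turn":[0,0,-0.34],"hand":0.3},{"delta_pos":[-95,-50,100],"turn":[0,0,-0.51],"hand":0.6},{"delta_pos":[-110,-53,110],"turn":[0,0,-0.68],"hand":0.6},{"delta_pos":[-130,-53,110],"turn":[0,0,-0.85],"hand":0.6}])

```text
clock: 7.28
eef_pos: [485.7, 13.7, 151.4]
eef_rot: [3.14, -0.002, 0.666]
wrist_force: [0.7, 0.5, 0.2]
finger_gap: 37.0
```

>>> carry_out(series=[{"delta_pos":[-15,0,0],"turn":[0,0,-0.17],"hand":0.6},{"delta_pos":[-25,0,0],"turn":[0,0,-0.34],"hand":0.6},{"delta_pos":[-25,0,0],"turn":[0,0,-0.505],"hand":0.6},{"delta_pos":[-25,0,0],"turn":[0,0,-0.505],"hand":0.6}])

```text
clock: 7.78
eef_pos: [460.9, 14.1, 150.7]
eef_rot: [3.141, -0.001, 0.169]
wrist_force: [0.7, -0.3, 0.1]
finger_gap: 56.1
```

```bash
python3 - <<'E'
from h import *
import pickle
s=read_state();c=get_calibration("wrist");im=camera("wrist")[:,:,::-1];print(s["clock"],s["eef_pos"],s["eef_rot"],s["wrist_force"],s["finger_gap"])
cv2.imwrite("pics/w6.png",im);pickle.dump((c,s),open("w6.pkl","wb"))
E
python3 blue.py w6
```

```text
7.775 [460.8765259  14.1109112 150.7196899] [ 3.14133665e+00 -6.17124758e-04  1.68693768e-01] [ 0.73076676 -0.34420073  0.06950212] 56.10921757818489
(272, 46, 38, 101) ((550.6965942382812, 17.839004516601562), (73.30213165283203, 28.10502052307129), 9.529853820800781)
```

View pics/w6.png

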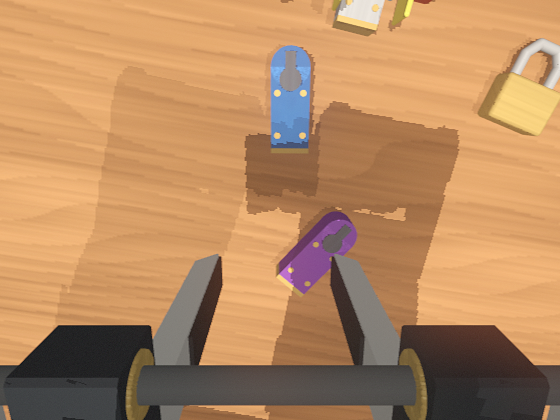

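>>> carry_out(series=[{"delta_pos":[45,0,-10],"turn":[0,0,0],"hand":0.6},{"delta_pos":[65,-0.4,-50],"turn":[0,0,0],"hand":0.6},{"delta_pos":[65,-0.4,-90],"turn":[0,0,0],"hand":0.6},{"delta_pos":[65,-0.4,-125],"turn":[0,0,0],"hand":0.6},{"delta_pos":[65,-0.4,-144],"turn":[0,0,0],"hand":0.6},{"delta_pos":[65,-0.4,-144],"turn":[0,0,0],"hand":0.6}])

```text
clock: 8.57
eef_pos: [525.3, 13.8, 5.4]
eef_rot: [-3.141, 0.003, 0.171]
wrist_force: [0.5, -0.1, -0.5]
finger_gap: 56.3
```

>>> carry_out(series=[{"delta_pos":[0,0,0],"turn":[0,0,0],"hand":0.25},{"delta_pos":[0,0,0],"turn":[0,0,0],"hand":0.25},{"delta_pos":[0,0,0],"turn":[0,0,0],"hand":0.25},{"delta_pos":[0,0,0],"turn":[0,0,0],"hand":0.25}], squeeze=5)

```text
clock: 9.07
eef_pos: [526.5, 13.9, 7.3]
eef_rot: [3.141, -0.001, 0.168]
wrist_force: [-2.1, 0.5, 7.9]
finger_gap: 30.2
```

```bash
python3 - <<'E'
from h import *
import pickle
s=read_state();c=get_calibration("wrist");im=camera("wrist")[:,:,::-1];print(s["clock"],s["eef_pos"],s["eef_rot"],s["wrist_force"],s["finger_gap"])
cv2.imwrite("pics/w7.png",im);pickle.dump((c,s),open("w7.pkl","wb"))
E
python3 blue.py w7
```

```text
9.075 [526.53018251  13.85346126   7.2713418 ] [ 3.14148518e+00 -9.54558411e-04  1.68096301e-01] [-2.07601642  0.47408027  7.85240504] 30.154632709681735
(242, 158, 37, 46) ((577.724609375, 30.301265716552734), (10.427148818969727, 23.373870849609375), 75.31765747070312)
```

View pics/w7.png

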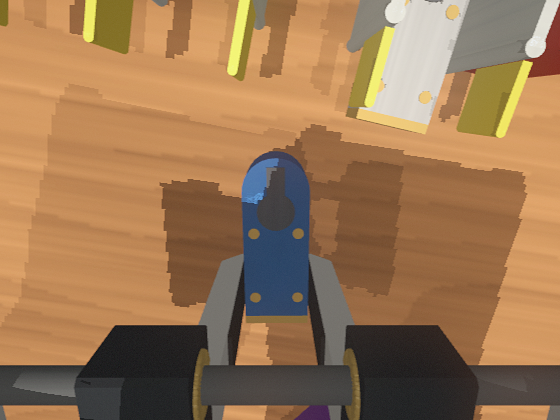

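>>> carry_out(series=[{"delta_pos":[0,0,0],"turn":[0,0,0],"hand":0.335},{"delta_pos":[0,0,0],"turn":[0,0,0],"hand":0.335},{"delta_pos":[0,0,0],"turn":[0,0,0],"hand":0.335}])

```text
clock: 9.5
eef_pos: [526.1, 13.8, 6.5]
eef_rot: [-3.142, 0.0, 0.168]
wrist_force: [0.5, 0.7, -1.5]
finger_gap: 31.6
```

>>> carry_out(series=[{"delta_pos":[8,1.4,0],"turn":[0,0,0],"hand":0.345},{"delta_pos":[16,2.7,0],"turn":[0,0,0],"hand":0.345},{"delta_pos":[24,4.1,0],"turn":[0,0,0],"hand":0.345},{"delta_pos":[24,4.1,0],"turn":[0,0,0],"hand":0.345}])

```text
clock: 10.0
eef_pos: [550.7, 18.0, 6.5]
eef_rot: [-3.142, -0.0, 0.168]
wrist_force: [0.1, 0.1, 0.1]
finger_gap: 32.3
```

>>> carry_out(series=[{"delta_pos":[0,6,0],"turn":[0,0,-0.03],"hand":0.34},{"delta_pos":[0,13,0],"turn":[0,0,-0.07],"hand":0.34},{"delta_pos":[0,21,0],"turn":[0,0,-0.1],"hand":0.34},{"delta_pos":[0,29,0],"turn":[0,0,-0.14],"hand":0.34},{"delta_pos":[0,37,0],"turn":[0,0,-0.17],"hand":0.34},{"delta_pos":[0,44,0],"turn":[0,0,-0.2],"hand":0.34},{"delta_pos":[0,50.4,0],"turn":[0,0,-0.216],"hand":0.34},{"delta_pos":[0,50.4,0],"turn":[0,0,-0.216],"hand":0.34}])

```text
clock: 11.0
eef_pos: [550.1, 68.6, 6.5]
eef_rot: [-3.141, 0.0, -0.048]
wrist_force: [-0.1, -0.6, 0.5]
finger_gap: 32.0
```

>>> carry_out(series=[{"delta_pos":[0,0,0],"turn":[0,0,0],"hand":0.315},{"delta_pos":[0,0,0],"turn":[0,0,0],"hand":0.315},{"delta_pos":[0,0,0],"turn":[0,0,0],"hand":0.5},{"delta_pos":[0,0,0],"turn":[0,0,0],"hand":0.6},{"delta_pos":[0,0,0],"turn":[0,0,0],"hand":0.6}], squeeze=4)

```text
clock: 11.62
eef_pos: [550.2, 68.3, 6.6]
eef_rot: [-3.142, -0.0, -0.048]
wrist_force: [-0.9, -1.1, -0.6]
finger_gap: 54.9
```

>>> carry_out(series=[{"delta_pos":[0,0,30],"turn":[0,0,0],"hand":0.6},{"delta_pos":[0,0,70],"turn":[0,0,0],"hand":0.6},{"delta_pos":[-30,1.5,110],"turn":[0,0,0],"hand":0.4},{"delta_pos":[-70,3.4,145],"turn":[0,0,0],"hand":0.2},{"delta_pos":[-95,4.6,145],"turn":[0,0,0],"hand":0.05},{"delta_pos":[-95,4.6,145],"turn":[0,0,0],"hand":0.05},{"delta_pos":[-95,4.6,145],"turn":[0,0,0],"hand":0.05}])

```text
clock: 12.5
eef_pos: [455.8, 72.9, 151.6]
eef_rot: [-3.142, -0.0, -0.048]
wrist_force: [0.7, -0.2, -0.5]
finger_gap: 9.9
```

```bash
python3 - <<'E'
from h import *
import pickle
s=read_state();c=get_calibration("wrist");im=camera("wrist")[:,:,::-1];print(s["clock"],s["eef_pos"],s["eef_rot"],s["wrist_force"],s["finger_gap"])
cv2.imwrite("pics/w8.png",im);pickle.dump((c,s),open("w8.pkl","wb"))
E
python3 blue.py w8
```

```text
12.5 [455.83306395  72.86559355 151.55116266] [-3.14155855e+00 -1.66593205e-04 -4.82640685e-02] [ 0.67432672 -0.16372567 -0.48725383] 9.918621512559238
(257, 38, 39, 103) ((549.90576171875, 67.99391174316406), (28.67152214050293, 74.35706329345703), 88.2554702758789)
```

View pics/w8.png

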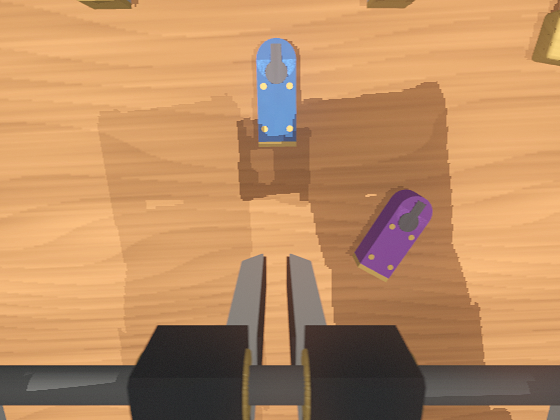

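>>> carry_out(series=[{"delta_pos":[28,-1.7,-40],"turn":[0,0,0],"hand":0.06},{"delta_pos":[28,-1.7,-85],"turn":[0,0,0],"hand":0.06},{"delta_pos":[28,-1.7,-125],"turn":[0,0,0],"hand":0.06},{"delta_pos":[28,-1.7,-144],"turn":[0,0,0],"hand":0.06},{"delta_pos":[28,-1.7,-144],"turn":[0,0,0],"hand":0.06}])

```text
clock: 13.18
eef_pos: [482.7, 71.0, 5.9]
eef_rot: [3.141, 0.003, -0.048]
wrist_force: [0.1, -0.4, 0.4]
finger_gap: 5.5
```

>>> carry_out(series=[{"delta_pos":[8,-0.4,0],"turn":[0,0,0],"hand":0.06},{"delta_pos":[16,-0.8,0],"turn":[0,0,0],"hand":0.06},{"delta_pos":[23,-1.1,0],"turn":[0,0,0],"hand":0.06},{"delta_pos":[30,-1.5,0],"turn":[0,0,0],"hand":0.06},{"delta_pos":[37,-1.8,0],"turn":[0,0,0],"hand":0.06},{"delta_pos":[44,-2.1,0],"turn":[0,0,0],"hand":0.06},{"delta_pos":[50,-2.4,0],"turn":[0,0,0],"hand":0.06},{"delta_pos":[50,-2.4,0],"turn":[0,0,0],"hand":0.06}])

```text
clock: 14.18
eef_pos: [534.1, 68.8, 8.2]
eef_rot: [-3.141, -0.001, -0.048]
wrist_force: [-0.3, -0.6, 0.3]
finger_gap: 5.8
```

```bash
cat > look.py <<'E'
from h import *
import pickle,sys
n=sys.argv[1]
s=read_state();c=get_calibration("wrist");im=camera("wrist")[:,:,::-1];print(s["clock"],s["eef_pos"],s["eef_rot"],s["wrist_force"],s["finger_gap"])
cv2.imwrite(f"pics/{n}.png",im);pickle.dump((c,s),open(n+".pkl","wb"))
r=np.load("rack.npz");print(r["R"].T@(s["eef_pos"][:2]-[644.8,85.8]))
E
python3 look.py w9
```

```text
14.175 [534.0837522   68.7813594    8.15849714] [-3.14144515e+00 -1.29843583e-03 -4.82752342e-02] [-0.34212411 -0.56683928  0.26146894] 5.773498357495394
[-109.76321521  -22.35527325]
```

View pics/w9.png

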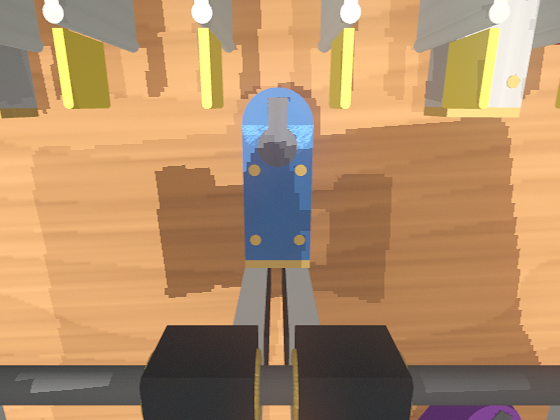

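>>> carry_out(series=[{"delta_pos":[8,-0.4,0],"turn":[0,0,0],"hand":0.06},{"delta_pos":[16,-0.8,0],"turn":[0,0,0],"hand":0.06},{"delta_pos":[24,-1.2,0],"turn":[0,0,0],"hand":0.06},{"delta_pos":[32,-1.5,0],"turn":[0,0,0],"hand":0.06},{"delta_pos":[39,-1.9,0],"turn":[0,0,0],"hand":0.06},{"delta_pos":[46,-2.2,0],"turn":[0,0,0],"hand":0.06},{"delta_pos":[53,-2.6,0],"turn":[0,0,0],"hand":0.06},{"delta_pos":[60,-2.9,0],"turn":[0,0,0],"hand":0.06}])

```text
clock: 15.22
eef_pos: [593.4, 65.9, 7.8]
eef_rot: [3.142, 0.001, -0.048]
wrist_force: [-6.2, 0.3, 6.0]
finger_gap: 5.2
```

```bash
python3 look.py w10
```

```text
15.225 [593.35045273  65.90328539   7.81274074] [ 3.14157954e+00  7.54202310e-04 -4.81819799e-02] [-6.18758764  0.34714115  6.04144961] 5.243427947275633
[-50.42667462 -22.36259495]
```

View pics/w10.png

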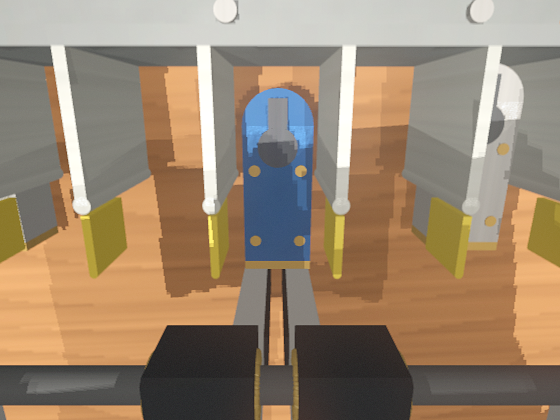

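>>> carry_out(series=[{"delta_pos":[3,-0.1,0],"turn":[0,0,0],"hand":0.06},{"delta_pos":[6,-0.3,0],"turn":[0,0,0],"hand":0.06},{"delta_pos":[8,-0.4,0],"turn":[0,0,0],"hand":0.06},{"delta_pos":[10,-0.5,0],"turn":[0,0,0],"hand":0.06},{"delta_pos":[10,-0.5,0],"turn":[0,0,0],"hand":0.06}])

```text
clock: 15.9
eef_pos: [603.3, 65.4, 7.6]
eef_rot: [3.142, -0.0, -0.048]
wrist_force: [-4.2, -0.4, 2.3]
finger_gap: 6.1
```

```bash
python3 look.py w11
```

```text
15.9 [603.29353074  65.38217525   7.64957983] [ 3.14159065e+00 -1.03512441e-04 -4.81720442e-02] [-4.17151324 -0.41070527  2.31954118] 6.140789466384423
[-40.4700286  -22.40203883]
```

View pics/w11.png

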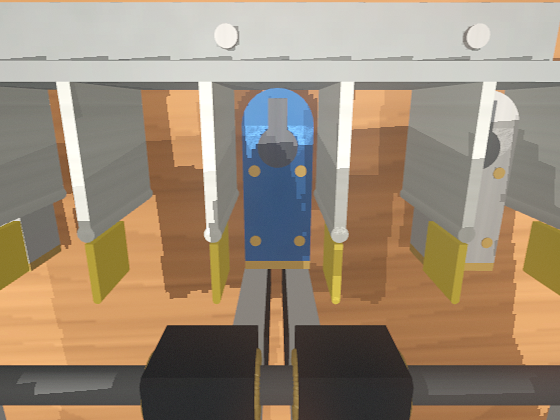

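>>> carry_out(series=[{"delta_pos":[0.7,0,0],"turn":[0,0,0],"hand":0.06},{"delta_pos":[1.5,-0.1,0],"turn":[0,0,0],"hand":0.06},{"delta_pos":[1.5,-0.1,0],"turn":[0,0,0],"hand":0.06}])

```text
clock: 16.32
eef_pos: [603.6, 65.4, 7.6]
eef_rot: [3.141, 0.003, -0.048]
wrist_force: [-12.7, 0.1, 9.9]
finger_gap: 5.4
```

>>> carry_out(series=[{"delta_pos":[0.8,0,0],"turn":[0,0,0],"hand":0.06},{"delta_pos":[1.5,-0.1,0],"turn":[0,0,0],"hand":0.06},{"delta_pos":[1.5,-0.1,0],"turn":[0,0,0],"hand":0.06},{"delta_pos":[1.5,-0.1,0],"turn":[0,0,0],"hand":0.06}])

```text
clock: 16.82
eef_pos: [603.7, 65.4, 7.7]
eef_rot: [3.141, 0.006, -0.048]
wrist_force: [-25.1, 0.4, 18.2]
finger_gap: 6.0
```

```bash
python3 look.py w12
```

```text
16.825 [603.6879565   65.38039842   7.67067807] [ 3.14121718  0.00641217 -0.04797669] [-25.09483281   0.4086458   18.15118363] 5.958615878647472
[-40.07597876 -22.38473087]
```

View pics/w12.png

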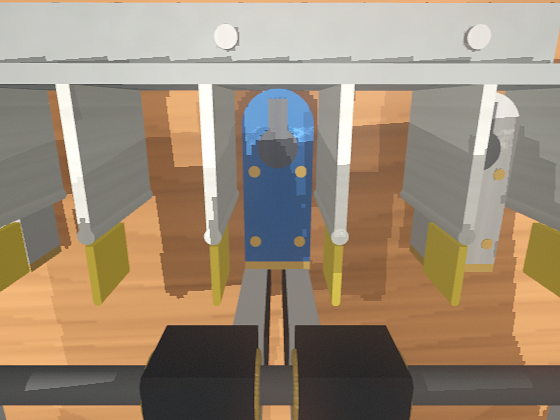

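>>> carry_out(series=[{"delta_pos":[-4,0.2,0],"turn":[0,0,0],"hand":0.06},{"delta_pos":[-15,0.7,0],"turn":[0,0,0],"hand":0.06},{"delta_pos":[-35,1.7,5],"turn":[0,0,0],"hand":0.06},{"delta_pos":[-70,3,40],"turn":[0,0,0],"hand":0.06},{"delta_pos":[-95,4,90],"turn":[0,0,0],"hand":0.06},{"delta_pos":[-110,4,145],"turn":[0,0,0],"hand":0.06},{"delta_pos":[-110,4,170],"turn":[0,0,0],"hand":0.06},{"delta_pos":[-110,4,170],"turn":[0,0,0],"hand":0.06}])

```text
clock: 17.88
eef_pos: [496.7, 69.2, 179.1]
eef_rot: [-3.141, -0.004, -0.048]
wrist_force: [-0.9, 0.4, 0.1]
finger_gap: 5.9
```

```bash
python3 look.py w13
python3 - <<'E'
from h import *
t=camera("scene")[:,:,::-1];cv2.imwrite("pics/s13.png",cv2.resize(t[170:310,190:410],None,fx=3.6,fy=3.6,interpolation=cv2.INTER_CUBIC))
E
```

```text
17.875 [496.69073916  69.23408695 179.11398113] [-3.14116981 -0.00411335 -0.04819681] [-0.87337085  0.42165876  0.07248232] 5.887098698794899
[-147.13434272  -23.71218705]
```

View pics/w13.png

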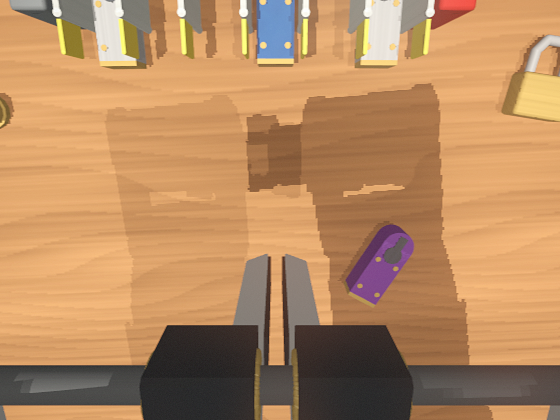

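View pics/s13.png

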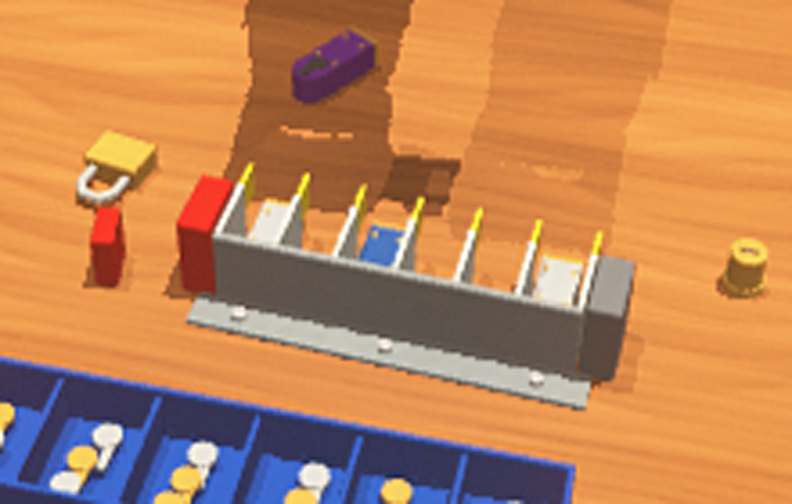

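```bash
python3 -c "
from cell import *
print(sign_off())"
```

```text
the job is handed in; nothing more can be done
None
```

The job is done and handed in at about 18 s of the 67 s allowed; no verdict came back.

**Counting:** The larger red block stands at the rack's −y end. With the fingers shut, I ran the tip from that end past tab7 and tab6 and onto tab5, stopping at rack y ≈ −20 in front of the third gap (middle −22). Tab7 and tab5 were seen bent to about 1 rad. For tab6 I only have a picture taken just after the finger passed, with the blade still slightly bent. Tab5 did not slip past on its own: it was still bent against the finger when I stopped, and sprang back when I withdrew straight out. Tab4 was still straight in the pictures taken as I stopped.

**Sliding:** I first closed the fingers lightly on the blue case. That gave about 8 N upward at the wrist and raised the tool about 2 mm, so I loosened them to avoid lifting the case. I then slid the case sideways with the fingers loosely around it, and pushed it in from the brass end.

**Checks:** At the end of the push the force rose to 25 N with only about 0.1 mm of travel, so the case is against the back plate. The measured tool position suggested about 2 mm short of home, which is within the camera calibration and assumed finger width. In the last pictures:
- The blue case's brass end lines up, to within about 2 pixels, with the two steel cases already filed.
- All the tabs are straight.
- The steel cases, padlock and cylinder looked unmoved. I did not measure them or re-check the oil bottle, screwdriver and tin, though the arm stayed well away from those.
- The gripper is clear of everything.

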